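# Put the fitter's tools back into their foam inserts

### The job

Before the pipework is closed up, the fitter's tool tray must be complete: put the yellow screwdriver, the hex key, the feeler gauge and the roll of thread tape each into the foam cut-out of its own shape, lying flat on the cut-out's floor. Leave the brass nipple and the pipe elbow that lie among them where they are.

Things in the scene. Friction and masses are not known exactly. Their poses are not given: they have to be found in the camera images.
- driver: Origin at centre of underside, z up. Slotted screwdriver with a yellow handle, 196 mm long (along y), lying on the bench; the handle, 27 mm thick and 32 mm high, runs from y = 0 to the end at +98 mm, the 6 mm steel blade from y = 0 to -98 mm. It lies on its handle, the blade's tip up to 10 mm raised (tilt 0.1 rad). Pinch the handle across x at about y = +10 mm. 0.09 kg.
- hex_key: Origin at centre of underside, z up. L-shaped grey hex key, 115 mm long (y = -58 to +58 mm), 41 mm wide, lying flat, 10 mm bar, 12 mm high; the long leg lies along y at x = -20 to -10 mm, the short leg at the -y end reaches from there to x = +20 mm. Pinch the long leg across x at (x, y) = (-15, 0) mm. 0.09 kg.
- feeler: Origin at centre of underside, z up. Folded feeler gauge, a narrow straight bright steel bar with brass rivets, 100 mm long (along y), 15 mm wide (along x), 12 mm high, lying flat. Pinch it across x at its middle. 0.07 kg.
- tape_roll: Origin at centre of underside, z up. Small roll of white PTFE thread tape with a red core, 54 mm in diameter, 14 mm high, lying flat on the bench. Grip it across its outside. 0.03 kg.
- bay_driver: Fixed black foam insert, 84 (x) by 226 mm (y), in a low blue tray (rim 29 mm high). Origin: centre of its underside, 2 mm above the bench; foam top 20 mm above it, red cut-out floor 10 mm. A finger channel (y = -21 to 21 mm) crosses it, equally deep. Screwdriver cut-out: blade x = -11 to 11, y = -105 to -7 mm; handle x = -21 to 21, y = -7 to 105 mm. Home: both frames in line.
- bay_hexkey: Fixed black foam insert, 84 (x) by 226 mm (y), in a low blue tray (rim 29 mm high). Origin: centre of its underside, 2 mm above the bench; foam top 20 mm above it, red cut-out floor 10 mm. A finger channel (y = -21 to 21 mm) crosses it, equally deep. L-shaped cut-out: x = -27 to -3, y = -65 to 65 mm, and to x = 27 mm where y < -38 mm. Home: both frames in line.
- bay_feeler: Fixed black foam insert, 84 (x) by 226 mm (y), in a low blue tray (rim 29 mm high). Origin: centre of its underside, 2 mm above the bench; foam top 20 mm above it, red cut-out floor 10 mm. A finger channel (y = -21 to 21 mm) crosses it, equally deep. Straight slot for the feeler gauge, 30 mm wide, 114 mm long along y, centred; either way round.
- bay_tape: Fixed black foam insert, 84 (x) by 226 mm (y), in a low blue tray (rim 29 mm high). Origin: centre of its underside, 2 mm above the bench; foam top 20 mm above it, red cut-out floor 10 mm. A finger channel (y = -21 to 21 mm) crosses it, equally deep. Round cut-out for the tape roll, 68 mm across, centred. A yellow bin, walls 155 mm high, stands close behind the tray: mind it.
- nipple: Origin at centre of underside, z up. Brass hex nipple, a short pipe piece threaded at both ends with a hexagon in the middle, 59 mm long (along y), 31 mm wide, 27 mm high, lying loose among the tools. Not part of the job: to be left where it is.
- elbow: Origin at centre of underside, z up. Brownish galvanised pipe elbow, 42 x 57 mm, 57 mm tall, standing loose on one of its mouths among the tools. Not part of the job: to be left where it is.

How it is judged:
By the outcome, as a careful person would: the job done as asked, in the order asked, and still so for the second after the job is handed in, with the robot touching nothing.
It also fails if it takes over 104 s, if anything falls off the work surface, if the arm or the gripper's body presses on something with over 40 N, if the wrist force passes 120 N, or if a joint passes its speed limit or range.

### The arm

A 6-joint arm with a two-finger parallel gripper is mounted at the origin on a cart in front of the work surface, level with it; the furniture and walls round the work are solid. World frame = base frame: x ahead of the robot, y to its left, z up, the work surface at z = 0. Lengths are in m, angles in degrees, forces in N, time in s.
With the tool pointing down it reaches from about 0.4 to 0.825 m from the base axis. Payload 7 kg.
Tool frame: the origin (TCP) lies between the finger pads; the fingertips stand 22 mm ahead of it and the grasp point (between the pads) lies 3 mm ahead of it; z points along the fingers, y is the line along which they close (so a half turn about z gives the same grasp; the last joint's range is limited). The gripper opens to 88 mm and grips with 3 to 60 N. Pads are 19 mm wide; open, the fingers measure 130 mm over their backs; the gripper's body (78 mm by 193 mm) begins 47 mm behind the grasp point.
Start: joints at [85.663, 20.546, 0.682, 0, -70.136, -16.507], TCP at [0.24, 0.631, 0.249] pointing down, gripper open.
Joint ranges: [-176.03, 176.03], [-82.01, 121.73], [-58.28, 71.71], [-173.87, 95.51], [-174.79, -0.11], [-173.66, 173.66]. Speed limits (degrees/s): [136.94, 136.94, 172.46, 180, 180, 180].

### API

Orientations are given as [roll, pitch, yaw] about the fixed x, y, z axes, in that order (R = Rz(yaw) Ry(pitch) Rx(roll)).
In Python, from plant import ctrl gives the robot as it stands.
- The arm moves only by the tool apply_moves, never from a script. Its argument "targets" is a list of rows, each an object with "travel": the shift along the tool's x, y, z in mm, a list of three; "roll": the turn about the tool's z in degrees; "jaw": the finger opening in mm, from 0 to 87.6. In form: [{"travel": [tx, ty, tz], "roll": roll, "jaw": jaw}, ...]. A call has 1 to 10 rows; each row shifts and turns the commanded pose from where the row before left it, along the tool's axes as they then stand; what a row does not reach is not made up. A row lasts 1/10 s, in which the tool goes at most 50 mm and 8.59 degrees, less where a joint would pass 70% of its speed; a pose out of reach is approached as far as the arm can. A call with a gripper value outside its range is refused whole. The fingers move at their own pace and stop on an object; the grip force is fixed at half the most. Time passes only in rows, so rows that do not move let the fingers close. It gives the time, the measured TCP pose, the force, the opening and the grip force at its end, in the units of the state.
- ctrl.get_obs(): the state, without advancing time (a new reading comes with each control period).
- ctrl.snapshot(name): name is "scene" or "top" or "wrist"; returns the picture (400x640x3 uint8, red, green, blue); there is no depth.
- ctrl.calibration(name): a dict with "K" (3x3 intrinsics, pixels), "dist_coeffs" ([k1, k2, p1, p2, k3] as OpenCV has them; the pictures are not rectified), "extrinsics" (4x4, takes a point from camera to world coordinates); the wrist camera has in their place "hand_eye" (4x4, takes a point from camera to tool coordinates, whose origin is the TCP and whose axes are the flange's). Camera axes: x right, y down, z forward; pixel columns grow to the right and rows downward; lengths in m; the calibration is good to about 2 mm. A picture is of the moment at which its call begins: read the wrist's pose just before it. calibration takes no time and is no camera call.
- ctrl.close_job(): hands the job in; it is judged then, once.
The state is a dict: "clock": time; "joint_pos": joint angles; "qvel": joint speeds; "tau": joint torques, N m; "tool_pos": TCP position; "orientation": TCP orientation; "force": force on the tool from outside, world axes, zero at the start; "moment": the same for the moment, N m; "opening": finger opening in m; "gripper_force": force on a finger pad.
Only numpy, scipy, OpenCV 4.12 (cv2) and the standard library are available. Lean on these libraries where they do the work, as an engineer would, in place of code of your own. Each camera call takes 0.05 s, during which the arm holds its last target. There are 200 camera calls.

## Working session

There is one attempt and no reset: what is moved stays moved. The work goes in short steps, Python scripts to look and compute and a tool call to move; the robot and the scene stay as the last step left them, time stands still between calls to the robot, and variables do not carry over. Pictures are saved under pics/ and viewed, at most 14 in all, crops included, and the job is handed in when it is done.

Besides the shell and the picture viewer there is one more tool, called after ">>>" by a JSON object that holds its "api" and its "payload". apply_moves: Moves the arm, as the interface text tells. Its arguments: {"type":"object","properties":{"targets":{"type":"array","items":{"type":"object","properties":{"travel":{"type":"array","items":{"type":"number"}},"roll":{"type":"number"},"jaw":{"type":"number"}}}}},"required":["targets"]}

```bash
ls; mkdir -p pics
python3 - <<'E'
from plant import ctrl
import cv2,numpy as np
for n in("scene","top"):
    im=ctrl.snapshot(n); cv2.imwrite(f"pics/{n}0.png",im[:,:,::-1]); c=ctrl.calibration(n)
    print(n,np.round(c["K"],1).tolist(),np.round(c["extrinsics"],3).tolist(),c["dist_coeffs"])
c=ctrl.calibration("wrist");print(np.round(c["hand_eye"],3).tolist())
o=ctrl.get_obs();print(o)
E
```

```text
pics
scene [[386.5, 0.0, 328.6], [0.0, 386.5, 200.2], [0.0, 0.0, 1.0]] [[0.558, -0.463, 0.689, -0.335], [-0.83, -0.32, 0.457, -0.563], [0.008, -0.827, -0.563, 0.769], [0.0, 0.0, 0.0, 1.0]] [-0.03468751  0.          0.          0.          0.        ]
top [[498.5, 0.0, 315.7], [0.0, 498.5, 201.3], [0.0, 0.0, 1.0]] [[-0.006, -0.981, 0.196, 0.283], [-1.0, 0.007, 0.003, -0.001], [-0.004, -0.196, -0.981, 1.426], [0.0, 0.0, 0.0, 1.0]] [-0.12931268  0.          0.          0.          0.        ]
[[0.0, -0.963, -0.268, 0.072], [1.0, 0.001, -0.001, -0.0], [0.001, -0.268, 0.963, -0.137], [0.0, 0.0, 0.0, 1.0]]
{'clock': 0.1, 'joint_pos': array([ 8.56619928e+01,  2.05860898e+01,  6.39052645e-01, -1.85654912e-02,
       -7.01349586e+01, -1.65065645e+01]), 'qvel': array([-0.01947776, -0.04593504,  0.26718189,  0.17266295, -0.0352694 ,
       -0.08621055]), 'tau': array([-1.23844944e-03, -5.84160376e+01,  2.93753135e+01,  7.01555684e+00,
        1.01704712e-02, -4.09636459e-05]), 'tool_pos': array([0.24006552, 0.63043585, 0.24772797]), 'orientation': array([ 1.79916424e+02, -6.56484785e-03, -2.08508881e+01]), 'force': array([ 1.31647204,  0.44727343, -0.37469101]), 'moment': array([-0.0295839 , -0.09174369,  0.0261197 ]), 'gripper_force': 0.0, 'opening': 0.08760049371800505}
```

View pics/top0.png

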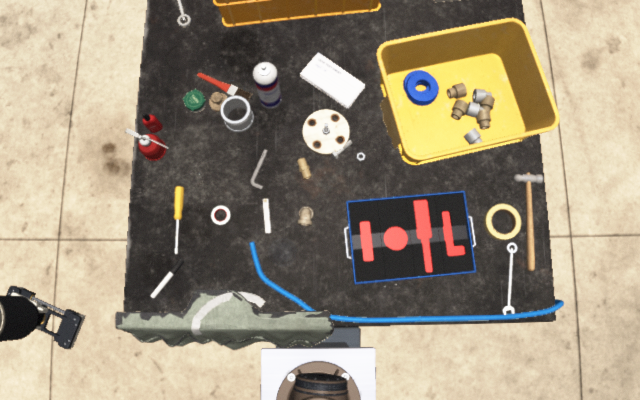

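View pics/scene0.png

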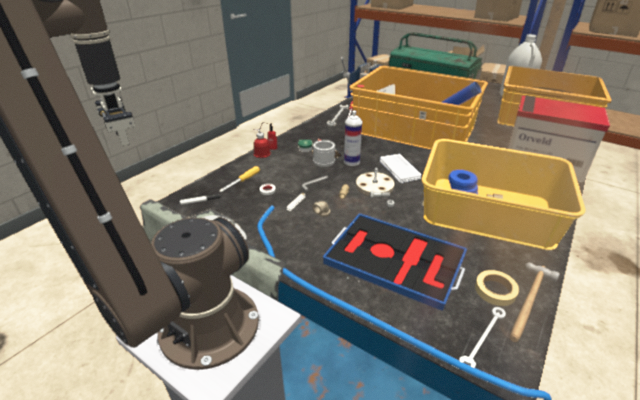

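The top view shows the driver near (178,220) with its handle at the top, the tape at (221,214), the feeler at (266,215), the hex key at (260,168), the nipple at (305,167) and the elbow at (305,214). In the tray from left to right are the feeler slot (366,241), tape circle (396,238), driver cut-out (424,235) and hex cut-out (453,234). The bin is behind it. The scene view agrees.

```bash
cat > h.py <<'E'
import cv2,numpy as np
from plant import ctrl
from scipy.spatial.transform import Rotation as R
def cam(n,o=None):
    c=ctrl.calibration(n); K=np.array(c["K"]);d=np.array(c["dist_coeffs"])
    if n=="wrist":
        T=np.eye(4);T[:3,:3]=R.from_euler('xyz',o["orientation"],degrees=True).as_matrix();T[:3,3]=o["tool_pos"];T=T@np.array(c["hand_eye"])
    else: T=np.array(c["extrinsics"])
    return K,d,T
def px2w(px,z,C):
    K,d,T=C; u=cv2.undistortPoints(np.float64(px).reshape(-1,1,2),K,d).reshape(-1,2)
    r=np.c_[u,np.ones(len(u))]@T[:3,:3].T; s=(z-T[2,3])/r[:,2]
    return (T[:3,3]+r*s[:,None])[:,:2]
def blobs(m,z,C,amin=30,fill=False):
    m=m.astype(np.uint8); out=[]
    for c in cv2.findContours(m,cv2.RETR_EXTERNAL,cv2.CHAIN_APPROX_NONE)[0]:
        if cv2.contourArea(c)<amin: continue
        w=px2w(c,z,C); r=cv2.minAreaRect((w*1000).astype(np.float32)); b=cv2.boxPoints(r)
        e=b[1]-b[0];f=b[2]-b[1]
        L=e if np.hypot(*e)>np.hypot(*f) else f
        out.append(dict(px=np.round(c.reshape(-1,2).mean(0)),ctr=np.round(r[0],1),size=np.round(sorted(r[1]),1),ang=round(float(np.degrees(np.arctan2(L[1],L[0]))%180),1),c=c,w=w))
    return out
def show(bs):
    for b in bs: print(b["px"],b["ctr"],b["size"],b["ang"])
E
python3 - <<'E'
from h import *
im=cv2.imread("pics/top0.png"); C=cam("top")
h,s,v=[a.astype(int) for a in cv2.split(cv2.cvtColor(im,cv2.COLOR_BGR2HSV))]
roi=np.zeros(h.shape,bool)
red=((h<8)|(h>172))&(s>130)&(v>120); r=roi.copy(); r[190:285,345:478]=1
print("red floor");show(blobs(red&r,.012,C))
blue=(h>95)&(h<125)&(s>100)&(v>60); r=roi.copy(); r[185:290,340:480]=1
print("blue rim");show(blobs(blue&r,.029,C))
r=roi.copy(); r[180:260,165:195]=1
print("driver");show(blobs((h>15)&(h<35)&(s>120)&(v>120)&r,.025,C)); show(blobs((v>90)&r,.016,C))
r=roi.copy(); r[195:240,205:285]=1
print("tape/feeler");show(blobs((v>140)&r,.013,C))
r=roi.copy(); r[145:195,245:275]=1
print("hex");show(blobs((v>85)&r,.012,C))
cv2.imwrite("pics/crop1.png",cv2.resize(im[140:260,160:320],None,fx=5,fy=5,interpolation=cv2.INTER_CUBIC))
cv2.imwrite("pics/crop2.png",cv2.resize(im[145:295,335:485],None,fx=4,fy=4,interpolation=cv2.INTER_CUBIC))
E
```

```text
red floor
[395. 238.] [ 456.4 -224.3] [66.2 69.4] 178.3
[366. 241.] [ 449. -140.] [ 32.4 116.4] 4.6
[450. 236.] [ 469.6 -388.8] [ 53.7 134.2] 8.3
[424. 234.] [ 463.4 -307.3] [ 44.1 212.4] 4.2
blue rim
[410. 237.] [ 459.3 -264.8] [239.2 348.7] 94.7
driver
[178. 202.] [562.1 401. ] [26.7 98.3] 2.7
[177. 218.] [514.5 404.7] [ 39.4 202.6] 177.7
tape/feeler
[220. 215.] [527.9 279.1] [55.8 55.9] 89.7
[266. 215.] [524.4 145.7] [ 18.2 103.4] 5.5
hex
[258. 170.] [665.1 172.2] [ 38.6 122.4] 173.4
```

View pics/crop1.png

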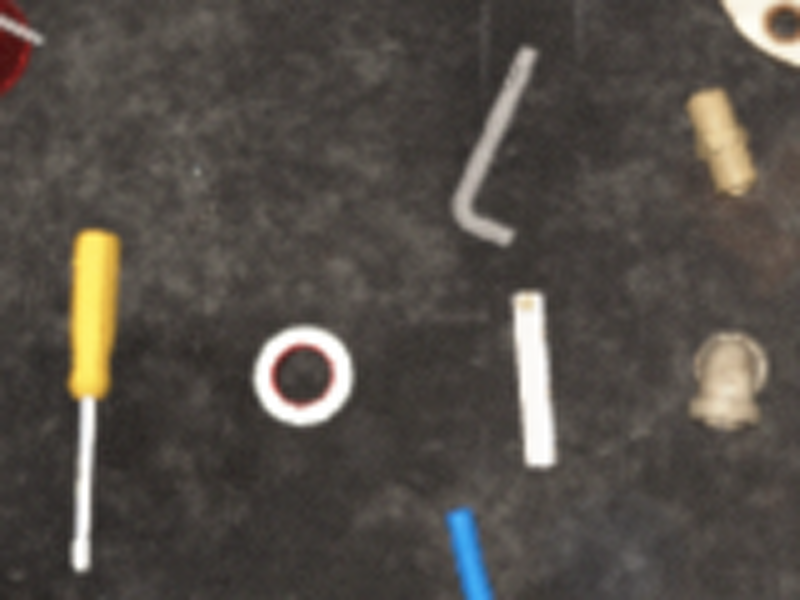

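View pics/crop2.png

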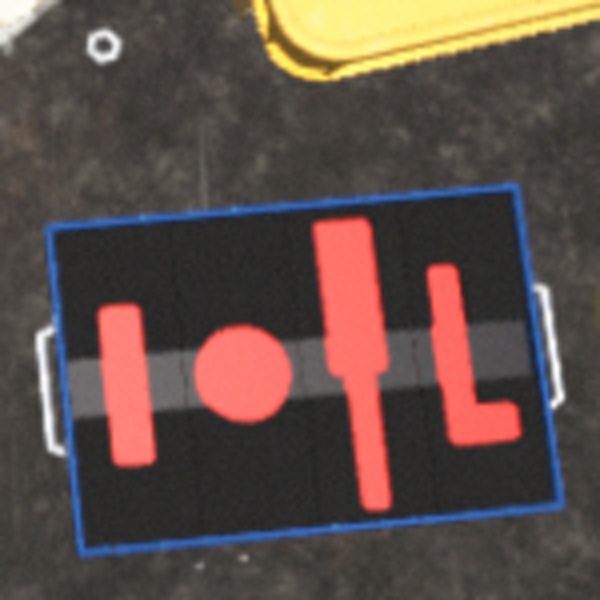

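The crops confirm the layout and its handedness: both hex key and cut-out have the short leg at the bottom, pointing right. The tray axis is about 4.7° from world x. I'll check the remaining angles and the obstacles, then move.

Run:
```python
from h import *
C=cam("top")
def p(x,y,k=None): return x,y
c1=lambda x,y:(160+x/5,140+y/5); c2=lambda x,y:(335+x/4,145+y/4)
for n,q,z in [("handle end",c1(98,232),.025),("handle/blade",c1(89,397),.02),("tip",c1(81,570),.012),
 ("hex top",c1(528,52),.012),("hex corner",c1(462,210),.012),("hex short end",c1(508,238),.012),
 ("elbow base",c1(725,415),.02),("elbow top",c1(730,345),.05),("nipple",c1(722,140),.02),
 ("bin front left",c2(320,75),.155),("bin front right",c2(600,30),.155),("bin left",c2(258,0),.155)]:
    print(n,np.round(px2w(q,z,C)[0]*1000))
```

```text
handle end [609. 400.]
handle/blade [513. 402.]
tip [414. 405.]
hex top [720. 151.]
hex corner [624. 188.]
hex short end [607. 161.]
elbow base [500.  34.]
elbow top [536.  31.]
nipple [663.  36.]
bin front left [ 636. -261.]
bin front right [ 667. -454.]
bin left [ 688. -222.]
```

>>> {"api": "apply_moves", "payload": {"targets": [{"travel":[40,0,0],"roll":-5,"jaw":60},{"travel":[45,0,0],"roll":-5,"jaw":60},{"travel":[45,0,0],"roll":-5,"jaw":60},{"travel":[45,0,0],"roll":-5,"jaw":60}]}}

```text
clock: 0.5
tool_pos: [0.411, 0.5904, 0.2485]
orientation: [180.0, 0.0, -0.6]
force: [-0.9, 0.2, 0.7]
opening: 0.0625
gripper_force: 0.0
```

>>> {"api": "apply_moves", "payload": {"targets": [{"travel":[27,47,12],"roll":0.5,"jaw":60},{"travel":[27,47,12],"roll":0.5,"jaw":60},{"travel":[27,47,12],"roll":0,"jaw":60},{"travel":[27,47,12],"roll":0,"jaw":60},{"travel":[0,0,0],"roll":0,"jaw":60},{"travel":[0,0,0],"roll":0,"jaw":60}]}}

```text
clock: 1.1
tool_pos: [0.5033, 0.418, 0.2049]
orientation: [180.0, 0.0, -2.0]
force: [0.9, 1.3, 0.9]
opening: 0.0603
gripper_force: 0.0
```

Run:
```python
from h import *
o=ctrl.get_obs(); im=ctrl.snapshot("wrist")[:,:,::-1].copy(); cv2.imwrite("pics/w1.png",im); C=cam("wrist",o); print(o["tool_pos"],o["orientation"])
h,s,v=[a.astype(int) for a in cv2.split(cv2.cvtColor(im,cv2.COLOR_BGR2HSV))]
print("handle");show(blobs((h>15)&(h<35)&(s>120)&(v>120),.018,C,300))
print("bright");show(blobs((v>130)&(s<60),.012,C,300))
```

```text
[0.5033298  0.41800917 0.20490985] [ 1.79957822e+02  3.08451961e-02 -1.98342724e+00]
handle
[333. 123.] [563.  405.9] [25.8 98.2] 179.1
bright
[233. 386.] [245.1 553.1] [ 49.1 509.9] 89.0
[315. 316.] [345.  431.5] [16.6 42.9] 141.5
[603. 285.] [373.4  91.3] [18.2 46.2] 89.2
[ 41. 285.] [396.2 754.5] [17.1 47. ] 89.1
[323. 286.] [385.5 422.9] [ 23.6 291.5] 88.0
[410. 253.] [421.3 324.4] [27.8 57.9] 39.6
[234. 254.] [427.9 518.1] [28.  58.3] 135.3
[617. 237.] [433.3  88.3] [10.4 69.2] 66.4
[335. 220.] [463.4 405.6] [ 9.1 98.7] 179.7
[456. 157.] [527.5 280.8] [56.7 57.1] 5.4
[579. 153.] [525.5 150.8] [ 24.3 102.4] 5.3
[566.  39.] [636.7 181.8] [32.9 68.8] 7.8
[ 93. 133.] [563.7 668.6] [248.9 258.7] 0.4
```

View pics/w1.png

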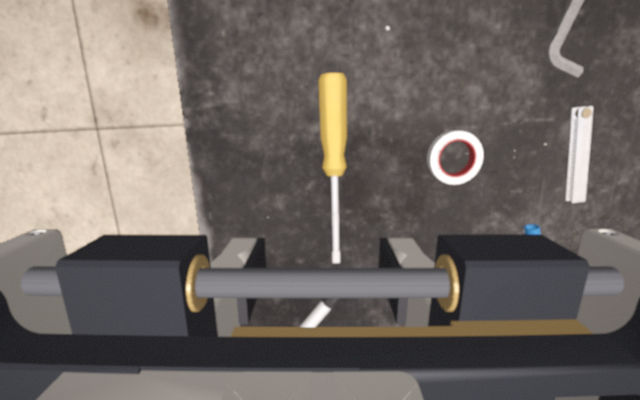

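The wrist view shows the driver's handle at (333,123), junction at about (334,175) and blade tip at (336,262). The origin is near (514,405.5), axis about −0.6°.

>>> {"api": "apply_moves", "payload": {"targets": [{"travel":[10,6,35],"roll":-1.4,"jaw":60},{"travel":[10,6,40],"roll":0,"jaw":60},{"travel":[0,0,40],"roll":0,"jaw":60},{"travel":[0,0,30],"roll":0,"jaw":60},{"travel":[0,0,15],"roll":0,"jaw":60},{"travel":[0,0,0],"roll":0,"jaw":60},{"travel":[0,0,0],"roll":0,"jaw":60}]}}

```text
clock: 1.85
tool_pos: [0.5228, 0.4084, 0.0465]
orientation: [-180.0, -0.1, -0.4]
force: [-0.7, 0.8, 0.1]
opening: 0.0599
gripper_force: 0.0
```

>>> {"api": "apply_moves", "payload": {"targets": [{"travel":[0,3,12],"roll":0,"jaw":60},{"travel":[0,0,9.5],"roll":0,"jaw":60},{"travel":[0,0,0],"roll":0,"jaw":20},{"travel":[0,0,0],"roll":0,"jaw":10},{"travel":[0,0,0],"roll":0,"jaw":10},{"travel":[0,0,0],"roll":0,"jaw":10},{"travel":[0,0,0],"roll":0,"jaw":10},{"travel":[0,0,0],"roll":0,"jaw":10}]}}

```text
clock: 2.65
tool_pos: [0.5226, 0.4042, 0.0241]
orientation: [-180.0, -0.0, -0.4]
force: [0.4, 0.9, 1.3]
opening: 0.0232
gripper_force: 30.0
```

>>> {"api": "apply_moves", "payload": {"targets": [{"travel":[0,0,-15],"roll":0,"jaw":10},{"travel":[0,0,-30],"roll":0,"jaw":10},{"travel":[0,0,-40],"roll":0,"jaw":10},{"travel":[0,15,-40],"roll":0,"jaw":10},{"travel":[0,30,-10],"roll":0,"jaw":10},{"travel":[-3,40,0],"roll":0,"jaw":10},{"travel":[-3,40,0],"roll":0,"jaw":10},{"travel":[-3,40,0],"roll":-1,"jaw":10},{"travel":[-3,40,0],"roll":-1,"jaw":10},{"travel":[-3,40,0],"roll":-1,"jaw":10}]}}

```text
clock: 3.65
tool_pos: [0.5072, 0.1575, 0.16]
orientation: [-180.0, -0.0, 2.6]
force: [1.2, 1.0, -0.2]
opening: 0.0231
gripper_force: 30.0
```

>>> {"api": "apply_moves", "payload": {"targets": [{"travel":[-3,40,0],"roll":-1,"jaw":10},{"travel":[-3,40,0],"roll":-1,"jaw":10},{"travel":[-3,40,0],"roll":0,"jaw":10},{"travel":[-3,40,0],"roll":0,"jaw":10},{"travel":[-3,40,0],"roll":0,"jaw":10},{"travel":[-3,40,0],"roll":0,"jaw":10},{"travel":[-3,40,0],"roll":0,"jaw":10},{"travel":[-3,40,0],"roll":0,"jaw":10},{"travel":[-3,40,0],"roll":0,"jaw":10},{"travel":[0,0,0],"roll":0,"jaw":10}]}}

```text
clock: 4.65
tool_pos: [0.5067, -0.2057, 0.1596]
orientation: [180.0, -0.0, 4.3]
force: [-1.1, 0.8, -0.6]
opening: 0.0234
gripper_force: 30.0
```

>>> {"api": "apply_moves", "payload": {"targets": [{"travel":[-14,33,0],"roll":-0.4,"jaw":10},{"travel":[-14,33,0],"roll":0,"jaw":10},{"travel":[-14,32,0],"roll":0,"jaw":10},{"travel":[0,0,0],"roll":0,"jaw":10},{"travel":[0,0,0],"roll":0,"jaw":10}]}}

```text
clock: 5.15
tool_pos: [0.4733, -0.3035, 0.1595]
orientation: [180.0, -0.0, 4.9]
force: [-0.3, 0.2, -1.1]
opening: 0.023
gripper_force: 30.0
```

```bash
cat > look.py <<'E'
import sys
from h import *
o=ctrl.get_obs(); im=ctrl.snapshot("wrist")[:,:,::-1].copy(); cv2.imwrite(sys.argv[1],im); C=cam("wrist",o); print(o["tool_pos"],o["orientation"])
h,s,v=[a.astype(int) for a in cv2.split(cv2.cvtColor(im,cv2.COLOR_BGR2HSV))]
print("handle");show(blobs((h>15)&(h<35)&(s>120)&(v>120),.018,C,300))
print("red");show(blobs(((h<8)|(h>172))&(s>110)&(v>90),.012,C,300))
print("bright");show(blobs((v>130)&(s<60),.012,C,300))
E
python3 look.py pics/w2.png
```

```text
[ 0.47325699 -0.30354593  0.15948503] [ 1.79995128e+02 -2.71337853e-02  4.85601029e+00]
handle
[320. 170.] [ 490.8 -299.4] [ 50.  172.7] 4.9
red
[233. 206.] [ 458.7 -222.6] [59.9 69.7] 95.0
[139. 198.] [ 452.1 -138.7] [ 32.5 107.3] 4.7
[403. 186.] [ 487.5 -374.5] [26.4 91.4] 4.6
bright
[233. 386.] [ 248.7 -214.1] [ 42.2 438.1] 95.9
[554. 315.] [ 367.8 -552.3] [10.3 49.9] 173.3
[566. 286.] [ 401.7 -557. ] [ 15.7 116.4] 94.2
[322. 293.] [ 363.2 -312. ] [ 56.  109.8] 94.9
[ 79. 285.] [361.  -64.2] [ 17.5 116.6] 94.3
[364. 251.] [ 420.8 -346.9] [18.9 29.6] 7.4
[280. 251.] [ 414.1 -268.7] [18.9 29.6] 2.4
[ 28. 239.] [405.1 -19.1] [15.3 70. ] 112.0
[618. 236.] [ 460.8 -593. ] [15.7 57.9] 73.1
[483. 197.] [ 483.6 -450.6] [ 9.6 71.2] 6.7
[ 78. 206.] [442.8 -76.7] [ 7.1 89.5] 4.7
```

View pics/w2.png

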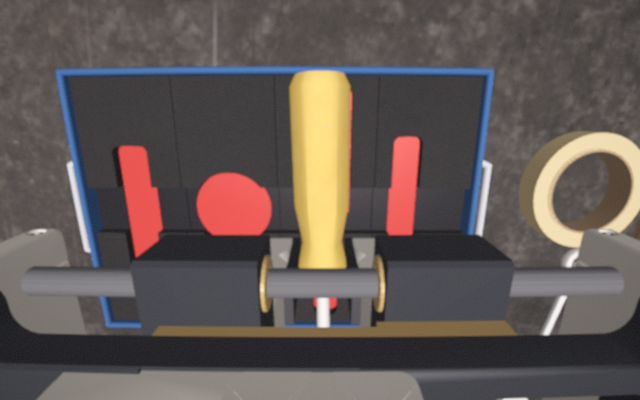

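The view shows the driver in line over its cut-out, with a red strip visible to the right at (350,150). The bays agree with the first estimate to within 2 mm.

>>> {"api": "apply_moves", "payload": {"targets": [{"travel":[-1,2,30],"roll":0,"jaw":10},{"travel":[0,0,35],"roll":0,"jaw":10},{"travel":[0,0,25],"roll":0,"jaw":10},{"travel":[0,0,10],"roll":0,"jaw":10},{"travel":[0,0,0],"roll":0,"jaw":10},{"travel":[0,0,0],"roll":0,"jaw":10}]}}

```text
clock: 5.8
tool_pos: [0.4739, -0.305, 0.06]
orientation: [180.0, -0.1, 5.0]
force: [-0.1, -1.0, -0.5]
opening: 0.0234
gripper_force: 30.0
```

>>> {"api": "apply_moves", "payload": {"targets": [{"travel":[-2,0.5,8],"roll":0,"jaw":10},{"travel":[0,0,8],"roll":0,"jaw":10},{"travel":[0,0,5],"roll":0,"jaw":10},{"travel":[0,0,1.5],"roll":0,"jaw":10},{"travel":[0,0,0],"roll":0,"jaw":10},{"travel":[0,0,0],"roll":0,"jaw":10}]}}

```text
clock: 6.4
tool_pos: [0.471, -0.3059, 0.0364]
orientation: [180.0, -0.0, 5.0]
force: [-0.1, 0.9, -0.7]
opening: 0.0228
gripper_force: 30.0
```

>>> {"api": "apply_moves", "payload": {"targets": [{"travel":[0,0,0],"roll":0,"jaw":45},{"travel":[0,0,0],"roll":0,"jaw":50},{"travel":[0,0,0],"roll":0,"jaw":50},{"travel":[0,0,-15],"roll":0,"jaw":50},{"travel":[0,0,-40],"roll":0,"jaw":50},{"travel":[0,0,-45],"roll":0,"jaw":50},{"travel":[0,0,-45],"roll":0,"jaw":50},{"travel":[3,-40,0],"roll":0,"jaw":50},{"travel":[3,-45,0],"roll":0,"jaw":50},{"travel":[3,-45,0],"roll":0,"jaw":50}]}}

```text
clock: 7.4
tool_pos: [0.4684, -0.1745, 0.1818]
orientation: [-180.0, -0.1, 4.9]
force: [0.8, 1.4, -0.0]
opening: 0.0499
gripper_force: 0.0
```

>>> {"api": "apply_moves", "payload": {"targets": [{"travel":[3,-45,0],"roll":0,"jaw":50},{"travel":[3,-45,0],"roll":0,"jaw":50},{"travel":[3,-45,0],"roll":0,"jaw":50},{"travel":[3,-45,0],"roll":0,"jaw":50},{"travel":[25,-40,0],"roll":0,"jaw":50},{"travel":[25,-40,0],"roll":0,"jaw":50},{"travel":[25,-40,0],"roll":0,"jaw":50},{"travel":[30,0,0],"roll":8,"jaw":50},{"travel":[30,0,0],"roll":8,"jaw":50},{"travel":[0,0,0],"roll":8,"jaw":50}]}}

```text
clock: 8.4
tool_pos: [0.5919, 0.1325, 0.1806]
orientation: [180.0, -0.0, -19.3]
force: [-1.3, 0.0, -1.0]
opening: 0.0498
gripper_force: 0.0
```

>>> {"api": "apply_moves", "payload": {"targets": [{"travel":[0,0,0],"roll":0,"jaw":50},{"travel":[0,0,0],"roll":0,"jaw":50}]}}

```text
clock: 8.6
tool_pos: [0.5888, 0.1317, 0.1812]
orientation: [180.0, 0.0, -18.8]
force: [-1.0, 0.6, -0.9]
opening: 0.0504
gripper_force: 0.0
```

```bash
python3 look.py pics/w3.png
python3 - <<'E'
from h import *
C=cam("top");im=ctrl.snapshot("top")[:,:,::-1].copy();cv2.imwrite("pics/t2.png",im);cv2.imwrite("pics/t2c.png",cv2.resize(im[180:290,335:485],None,fx=4,fy=4,interpolation=cv2.INTER_CUBIC))
E
```

```text
[0.58879446 0.13165546 0.18118132] [ 1.79986235e+02  2.07192776e-02 -1.88166855e+01]
handle
red
[614. 211.] [ 470.7 -138.4] [32.1 61.7] 4.4
bright
[270. 384.] [388.6 280.3] [ 47.1 558.5] 72.2
[323. 301.] [474.  171.4] [ 67.1 231.4] 71.2
[601. 279.] [ 391.9 -125.2] [ 89.9 126. ] 160.9
[330. 242.] [536.7 144.6] [37.4 86.3] 22.5
[545. 218.] [479.4 -77.4] [45.9 89.7] 26.7
[217. 213.] [598.  236.2] [ 87.2 119.7] 29.9
[420. 202.] [549.2  44.8] [122.6 124.9] 106.5
[185. 160.] [658.4 248.2] [24.  40.6] 84.7
[154.  97.] [719.1 250.6] [22.9 38.6] 59.3
[ 65. 192.] [641.8 405. ] [181.2 267.1] 118.5
[257. 129.] [666.  171.8] [ 39.9 121.9] 173.9
[23. 66.] [790.2 349. ] [37.8 51.8] 122.2
[536.  44.] [655.  -88.5] [15.6 23. ] 130.7
[450. 104.] [632.3  -4.6] [146.  238.3] 59.7
[127.  17.] [789.2 242. ] [15.3 64.6] 82.2
```

View pics/w3.png

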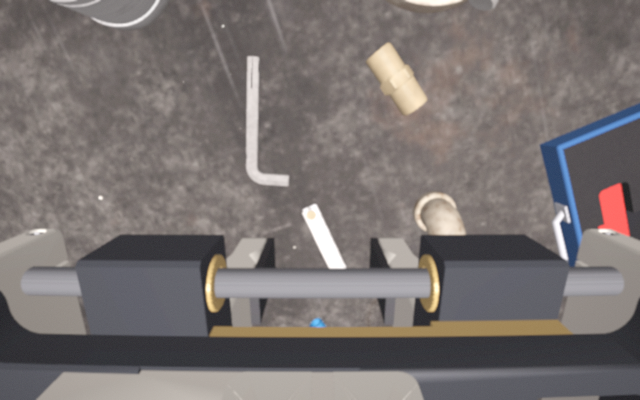

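View pics/t2c.png

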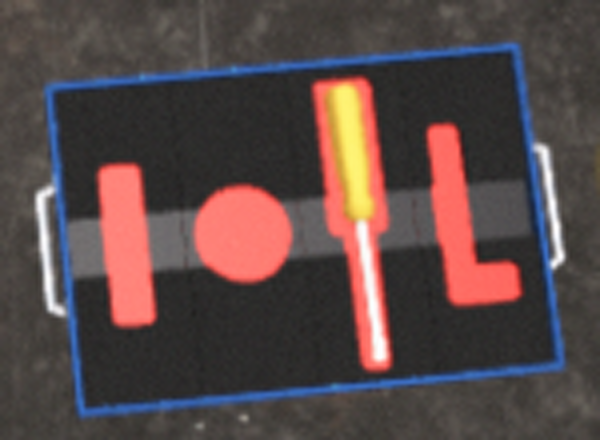

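The driver lies in its cut-out. The wrist view shows the hex key's long leg running from (253,57) to (252,172) and its short leg's end at (289,181).

Run:
```python
from h import *
import numpy as np
o=ctrl.get_obs();C=cam("wrist",o)
im=cv2.imread("pics/w3.png");g=cv2.cvtColor(im,cv2.COLOR_BGR2GRAY)
m=np.zeros(g.shape,np.uint8);m[50:195,235:295]=1
b=max(blobs((g>125)&(m>0),.011,C),key=lambda b:len(b["c"]))
w=b["w"]*1000; c=b["c"].reshape(-1,2)
# straight part rows 75-150: mean per row of contour
L=w[(c[:,1]>70)&(c[:,1]<155)]; vx,vy,x0,y0=cv2.fitLine(L.astype(np.float32),cv2.DIST_L2,0,.01,.01).ravel()
if vx<0:vx,vy=-vx,-vy
d=np.array([vx,vy]);n=np.array([vy,-vx]); p=np.array([x0,y0])
t=(w-p)@d; q=(w-p)@n
print("ang",np.degrees(np.arctan2(vy,vx)),"t",t.min(),t.max(),"q",q.min(),q.max())
print("pinch",p+d*(t.min()+t.max())/2, "width",((L-p)@n).min(),((L-p)@n).max())
```

```text
ang -23.209688 t -67.08090913601787 49.707004236497305 q -6.292885806605052 37.41266118999729
pinch [670.71085714 173.27906505] width -6.0906071969398665 6.383599730252479
```

>>> {"api": "apply_moves", "payload": {"targets": [{"travel":[32,-32.5,0],"roll":0,"jaw":50},{"travel":[32,-32.5,25],"roll":4.4,"jaw":50},{"travel":[0,0,40],"roll":0,"jaw":50},{"travel":[0,0,40],"roll":0,"jaw":50},{"travel":[0,0,25],"roll":0,"jaw":50},{"travel":[0,0,6],"roll":0,"jaw":50},{"travel":[0,0,0],"roll":0,"jaw":50},{"travel":[0,0,0],"roll":0,"jaw":50}]}}

```text
clock: 9.5
tool_pos: [0.6703, 0.1721, 0.0484]
orientation: [-179.9, -0.1, -23.4]
force: [0.4, -0.3, -0.5]
opening: 0.0501
gripper_force: 0.0
```

>>> {"api": "apply_moves", "payload": {"targets": [{"travel":[0,0,15],"roll":0,"jaw":50},{"travel":[0,0,9],"roll":0,"jaw":40},{"travel":[0,0,0],"roll":0,"jaw":20},{"travel":[0,0,0],"roll":0,"jaw":5},{"travel":[0,0,0],"roll":0,"jaw":5},{"travel":[0,0,0],"roll":0,"jaw":5},{"travel":[0,0,0],"roll":0,"jaw":5},{"travel":[0,0,0],"roll":0,"jaw":5}]}}

```text
clock: 10.3
tool_pos: [0.6694, 0.1717, 0.0224]
orientation: [-180.0, -0.0, -23.4]
force: [0.1, 1.2, 1.4]
opening: 0.0096
gripper_force: 30.2
```

>>> {"api": "apply_moves", "payload": {"targets": [{"travel":[0,0,-20],"roll":0,"jaw":5},{"travel":[0,0,-40],"roll":-6,"jaw":5},{"travel":[0,0,-40],"roll":-7.5,"jaw":5},{"travel":[0,0,-40],"roll":-7.5,"jaw":5},{"travel":[0,0,0],"roll":-7.2,"jaw":5},{"travel":[-30,30,0],"roll":0,"jaw":5},{"travel":[-30,30,0],"roll":0,"jaw":5},{"travel":[-30,30,0],"roll":0,"jaw":5},{"travel":[-30,30,0],"roll":0,"jaw":5},{"travel":[-30,35,0],"roll":0,"jaw":5}]}}

```text
clock: 11.3
tool_pos: [0.5311, 0.0038, 0.162]
orientation: [-180.0, 0.0, 4.8]
force: [0.5, -0.3, -0.4]
opening: 0.0095
gripper_force: 30.0
```

>>> {"api": "apply_moves", "payload": {"targets": [{"travel":[-20,42,0],"roll":0,"jaw":5},{"travel":[-20,42,0],"roll":0,"jaw":5},{"travel":[-20,42,0],"roll":0,"jaw":5},{"travel":[-20,42,0],"roll":0,"jaw":5},{"travel":[-10,42,0],"roll":0,"jaw":5},{"travel":[0,42,0],"roll":0,"jaw":5},{"travel":[0,42,0],"roll":0,"jaw":5},{"travel":[0,42,0],"roll":0,"jaw":5},{"travel":[0,0,0],"roll":0,"jaw":5},{"travel":[0,0,0],"roll":0,"jaw":5}]}}

```text
clock: 12.3
tool_pos: [0.47, -0.3383, 0.1614]
orientation: [-179.9, 0.1, 4.6]
force: [-0.3, -0.1, -1.5]
opening: 0.0098
gripper_force: 30.0
```

>>> {"api": "apply_moves", "payload": {"targets": [{"travel":[-2,20,0],"roll":0,"jaw":5},{"travel":[-1,16.5,0],"roll":0,"jaw":5},{"travel":[0,0,0],"roll":0,"jaw":5},{"travel":[0,0,0],"roll":0,"jaw":5}]}}

```text
clock: 12.7
tool_pos: [0.4708, -0.3739, 0.1621]
orientation: [-180.0, 0.0, 4.7]
force: [-0.3, 0.6, -0.9]
opening: 0.0097
gripper_force: 30.0
```

```bash
python3 look.py pics/w4.png | head -8
```

```text
[ 0.47076563 -0.37387606  0.16211604] [-1.79976854e+02  1.51404193e-02  4.74038562e+00]
handle
[249. 143.] [ 511.  -307.2] [ 11.1 100.6] 3.2
red
[158. 198.] [ 453.7 -222. ] [66.9 70. ] 65.2
[ 68. 196.] [ 447.8 -138.7] [ 32.7 116.4] 4.7
[332. 175.] [ 481.4 -375.1] [ 25.4 104.7] 5.5
[244. 152.] [ 497.5 -303.5] [ 44.3 142.6] 5.3
```

View pics/w4.png

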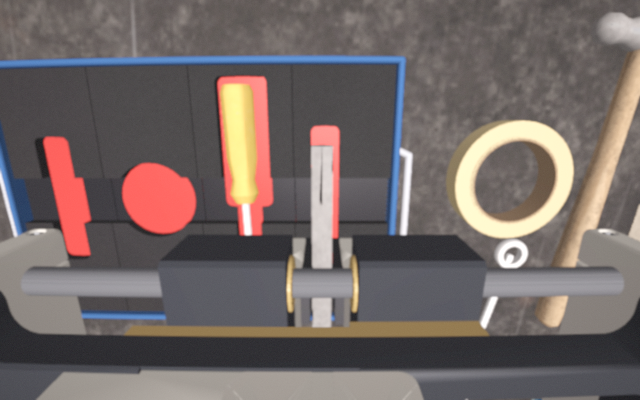

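The hex key is held in line over its cut-out (leg at (321,190), red at (326,130)), and the bays agree within about 1.5 mm.

>>> {"api": "apply_moves", "payload": {"targets": [{"travel":[-2,1,30],"roll":0,"jaw":5},{"travel":[0,0,35],"roll":0,"jaw":5},{"travel":[0,0,25],"roll":0,"jaw":5},{"travel":[0,0,10],"roll":0,"jaw":5},{"travel":[0,0,0],"roll":0,"jaw":5},{"travel":[0,0,0],"roll":0,"jaw":5}]}}

```text
clock: 13.35
tool_pos: [0.4698, -0.3755, 0.0634]
orientation: [180.0, -0.1, 4.8]
force: [0.6, -0.2, -0.2]
opening: 0.0098
gripper_force: 30.0
```

>>> {"api": "apply_moves", "payload": {"targets": [{"travel":[0,0,10],"roll":0,"jaw":5},{"travel":[0,0,10],"roll":0,"jaw":5},{"travel":[0,0,5],"roll":0,"jaw":5},{"travel":[0,0,1.5],"roll":0,"jaw":5},{"travel":[0,0,0],"roll":0,"jaw":5},{"travel":[0,0,0],"roll":0,"jaw":5}]}}

```text
clock: 13.95
tool_pos: [0.4691, -0.3755, 0.036]
orientation: [180.0, -0.0, 4.8]
force: [0.4, -0.3, -0.8]
opening: 0.0096
gripper_force: 30.0
```

>>> {"api": "apply_moves", "payload": {"targets": [{"travel":[0,0,0],"roll":0,"jaw":35},{"travel":[0,0,0],"roll":0,"jaw":35},{"travel":[0,0,0],"roll":0,"jaw":35},{"travel":[0,0,-15],"roll":0,"jaw":35},{"travel":[0,0,-40],"roll":0,"jaw":35},{"travel":[0,0,-45],"roll":0,"jaw":35},{"travel":[0,0,-45],"roll":0,"jaw":50},{"travel":[3,-40,0],"roll":0,"jaw":50},{"travel":[3,-42,0],"roll":0,"jaw":50},{"travel":[3,-42,0],"roll":0,"jaw":50}]}}

```text
clock: 14.95
tool_pos: [0.4674, -0.25, 0.1813]
orientation: [180.0, -0.1, 4.7]
force: [0.6, -0.0, 0.3]
opening: 0.0495
gripper_force: 0.0
```

>>> {"api": "apply_moves", "payload": {"targets": [{"travel":[3,-42,0],"roll":0,"jaw":50},{"travel":[3,-42,0],"roll":0,"jaw":50},{"travel":[3,-42,0],"roll":0,"jaw":50},{"travel":[3,-42,0],"roll":0,"jaw":50},{"travel":[3,-42,0],"roll":0,"jaw":50},{"travel":[3,-42,0],"roll":0,"jaw":50},{"travel":[3,-42,0],"roll":0,"jaw":50},{"travel":[3,-42,0],"roll":0,"jaw":50},{"travel":[3,-42,0],"roll":0,"jaw":50},{"travel":[0,0,0],"roll":0,"jaw":50}]}}

```text
clock: 15.95
tool_pos: [0.4637, 0.1319, 0.1813]
orientation: [-179.9, -0.1, 5.0]
force: [0.6, -1.4, -0.3]
opening: 0.0505
gripper_force: 0.0
```

>>> {"api": "apply_moves", "payload": {"targets": [{"travel":[0,0,0],"roll":0,"jaw":50},{"travel":[0,0,0],"roll":0,"jaw":50}]}}

```text
clock: 16.15
tool_pos: [0.463, 0.1274, 0.1808]
orientation: [180.0, 0.0, 4.7]
force: [-0.5, -0.4, 0.4]
opening: 0.0499
gripper_force: 0.0
```

```bash
python3 look.py pics/w5.png
python3 - <<'E'
from h import *
im=ctrl.snapshot("top")[:,:,::-1].copy();a=cv2.resize(im[190:285,340:480],None,fx=4,fy=4,interpolation=cv2.INTER_CUBIC)
cv2.imwrite("pics/both.png",np.vstack([cv2.resize(cv2.imread("pics/w5.png")[:260],(480,195)),cv2.resize(a,(480,326))]))
E
```

```text
[0.46296462 0.12737554 0.18076242] [1.79995741e+02 1.61199717e-02 4.74972914e+00]
handle
red
[584. 217.] [ 453.9 -139.5] [ 32.7 103. ] 4.5
bright
[272. 384.] [221.2 181.1] [ 47.  562.3] 95.8
[319. 293.] [342.3 117.8] [ 67.2 230.9] 94.8
[402. 250.] [406.   44.1] [35.5 42.4] 94.6
[601. 279.] [ 386.7 -185.9] [ 89.4 127. ] 5.8
[ 44. 280.] [334.6 427.3] [ 93.5 127.2] 5.6
[361. 229.] [430.3  84.7] [35.2 63.9] 156.8
[528. 186.] [476.8 -73.4] [51.2 94.5] 8.0
[411. 145.] [512.4  49.3] [ 92.3 130.7] 88.7
[167. 104.] [528.1 278.9] [59.  61.2] 94.8
[433.  84.] [567.2  35.5] [18.  45.7] 54.2
[285. 183.] [473. 181.] [151.  169.6] 23.2
[383.  66.] [581.3  84.5] [20.  23.3] 34.7
[574.  78.] [587.6 -86.7] [31.9 76.9] 138.3
[189.  47.] [582.  254.7] [22.7 37. ] 26.8
[107.  34.] [587.1 325.4] [28.3 39.4] 10.4
[59. 31.] [588.6 370.1] [12.1 54.6] 151.7
[495.  35.] [601.6  -8.2] [ 80.7 137.8] 96.0
[238.  44.] [590.8 206.1] [61.9 63.4] 2.8
```

View pics/both.png

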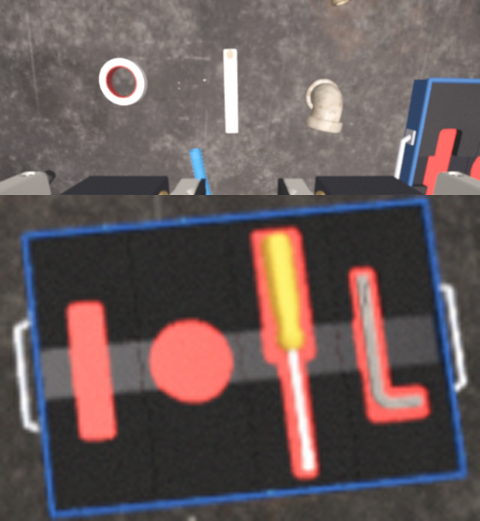

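The hex key and driver both sit in their cut-outs. The feeler is at about (309,121) in the wrist picture and the elbow at (433,140).

Run:
```python
from h import *
o=ctrl.get_obs();C=cam("wrist",o)
g=cv2.cvtColor(cv2.imread("pics/w5.png"),cv2.COLOR_BGR2GRAY)
m=np.zeros(g.shape,bool);m[50:200,280:340]=1
show(blobs((g>180)&m,.012,C)); print(px2w([(433,170),(433,110),(410,140),(456,150)],.03,C))
```

```text
[308. 121.] [525.5 145.9] [ 16.6 100.5] 5.3
[[0.49474283 0.02973442]
 [0.54628934 0.03855766]
 [0.51935487 0.05452443]
 [0.51422386 0.01228786]]
```

>>> {"api": "apply_moves", "payload": {"targets": [{"travel":[32,-6.5,0],"roll":-0.5,"jaw":50},{"travel":[32,-6.5,25],"roll":0,"jaw":50},{"travel":[0,0,40],"roll":0,"jaw":50},{"travel":[0,0,40],"roll":0,"jaw":50},{"travel":[0,0,22],"roll":0,"jaw":50},{"travel":[0,0,6],"roll":0,"jaw":50},{"travel":[0,0,0],"roll":0,"jaw":50},{"travel":[0,0,0],"roll":0,"jaw":50}]}}

```text
clock: 17.05
tool_pos: [0.5268, 0.1465, 0.0491]
orientation: [-180.0, -0.1, 5.2]
force: [0.2, -0.3, 1.0]
opening: 0.0499
gripper_force: 0.0
```

>>> {"api": "apply_moves", "payload": {"targets": [{"travel":[-1,0.5,15],"roll":0,"jaw":50},{"travel":[0,0,10],"roll":0,"jaw":40},{"travel":[0,0,0],"roll":0,"jaw":20},{"travel":[0,0,0],"roll":0,"jaw":8},{"travel":[0,0,0],"roll":0,"jaw":8},{"travel":[0,0,0],"roll":0,"jaw":8},{"travel":[0,0,0],"roll":0,"jaw":8},{"travel":[0,0,0],"roll":0,"jaw":8}]}}

```text
clock: 17.85
tool_pos: [0.5252, 0.146, 0.0233]
orientation: [-180.0, -0.0, 5.3]
force: [-1.0, -0.0, 5.2]
opening: 0.0138
gripper_force: 30.0
```

>>> {"api": "apply_moves", "payload": {"targets": [{"travel":[0,0,-20],"roll":0,"jaw":8},{"travel":[0,0,-40],"roll":0,"jaw":8},{"travel":[0,0,-40],"roll":0,"jaw":8},{"travel":[0,0,-37],"roll":0.5,"jaw":8},{"travel":[-14,36,0],"roll":0,"jaw":8},{"travel":[-14,40,0],"roll":0,"jaw":8},{"travel":[-14,40,0],"roll":0,"jaw":8},{"travel":[-14,40,0],"roll":0,"jaw":8},{"travel":[-14,40,0],"roll":0,"jaw":8},{"travel":[-14,40,0],"roll":0,"jaw":8}]}}

```text
clock: 18.85
tool_pos: [0.4598, -0.0978, 0.1598]
orientation: [-180.0, -0.0, 4.8]
force: [0.2, -0.7, -0.9]
opening: 0.014
gripper_force: 30.0
```

>>> {"api": "apply_moves", "payload": {"targets": [{"travel":[-14,40,0],"roll":0,"jaw":8},{"travel":[0,0,0],"roll":0,"jaw":8},{"travel":[0,0,0],"roll":0,"jaw":8}]}}

```text
clock: 19.15
tool_pos: [0.4496, -0.1383, 0.1597]
orientation: [-180.0, 0.0, 4.6]
force: [1.0, 0.3, -0.7]
opening: 0.0143
gripper_force: 30.0
```

>>> {"api": "apply_moves", "payload": {"targets": [{"travel":[-1,0.8,30],"roll":0,"jaw":8},{"travel":[0,0,35],"roll":0,"jaw":8},{"travel":[0,0,25],"roll":0,"jaw":8},{"travel":[0,0,8],"roll":0,"jaw":8},{"travel":[0,0,0],"roll":0,"jaw":8},{"travel":[0,0,0],"roll":0,"jaw":8}]}}

```text
clock: 19.75
tool_pos: [0.4501, -0.1378, 0.0626]
orientation: [180.0, -0.1, 4.8]
force: [0.0, -0.2, 0.2]
opening: 0.0138
gripper_force: 30.0
```

>>> {"api": "apply_moves", "payload": {"targets": [{"travel":[0,0,10],"roll":0,"jaw":8},{"travel":[0,0,8],"roll":0,"jaw":8},{"travel":[0,0,4],"roll":0,"jaw":8},{"travel":[0,0,1],"roll":0,"jaw":8},{"travel":[0,0,0],"roll":0,"jaw":8},{"travel":[0,0,0],"roll":0,"jaw":8}]}}

```text
clock: 20.35
tool_pos: [0.4493, -0.1383, 0.0389]
orientation: [180.0, -0.0, 4.8]
force: [0.2, -0.2, -0.2]
opening: 0.0141
gripper_force: 30.0
```

>>> {"api": "apply_moves", "payload": {"targets": [{"travel":[0,0,2],"roll":0,"jaw":8},{"travel":[0,0,0],"roll":0,"jaw":35},{"travel":[0,0,0],"roll":0,"jaw":35},{"travel":[0,0,0],"roll":0,"jaw":35},{"travel":[0,0,-15],"roll":0,"jaw":35},{"travel":[0,0,-40],"roll":0,"jaw":35},{"travel":[0,0,-45],"roll":0,"jaw":35},{"travel":[0,0,-40],"roll":0,"jaw":50},{"travel":[11,-40,0],"roll":0,"jaw":80},{"travel":[11,-41,0],"roll":0,"jaw":80}]}}

```text
clock: 21.35
tool_pos: [0.4651, -0.0553, 0.1786]
orientation: [-180.0, -0.2, 4.6]
force: [-0.1, 0.4, -1.1]
opening: 0.0534
gripper_force: 0.0
```

>>> {"api": "apply_moves", "payload": {"targets": [{"travel":[11,-41,0],"roll":0,"jaw":80},{"travel":[11,-41,0],"roll":0,"jaw":80},{"travel":[11,-41,0],"roll":0,"jaw":80},{"travel":[11,-41,0],"roll":0,"jaw":80},{"travel":[12,-41,0],"roll":0,"jaw":80},{"travel":[12,-41,0],"roll":0,"jaw":80},{"travel":[12,-41,0],"roll":0,"jaw":80},{"travel":[12,-41,0],"roll":0,"jaw":80},{"travel":[0,0,0],"roll":0,"jaw":80},{"travel":[0,0,0],"roll":0,"jaw":80}]}}

```text
clock: 22.35
tool_pos: [0.5285, 0.2795, 0.1761]
orientation: [180.0, 0.1, 4.8]
force: [0.1, -0.2, 0.4]
opening: 0.0799
gripper_force: 0.0
```

>>> {"api": "apply_moves", "payload": {"targets": [{"travel":[0,0.5,35],"roll":0,"jaw":80},{"travel":[0,0,40],"roll":0,"jaw":80},{"travel":[0,0,35],"roll":0,"jaw":80},{"travel":[0,0,15],"roll":0,"jaw":80},{"travel":[0,0,0],"roll":0,"jaw":80},{"travel":[0,0,0],"roll":0,"jaw":80}]}}

```text
clock: 22.95
tool_pos: [0.5292, 0.2776, 0.0525]
orientation: [180.0, -0.0, 4.7]
force: [0.8, 0.6, 0.5]
opening: 0.0801
gripper_force: 0.0
```

Run:
```python
from h import *
o=ctrl.get_obs();print(o["tool_pos"]);w=ctrl.snapshot("wrist")[:,:,::-1]
im=ctrl.snapshot("top")[:,:,::-1].copy();a=cv2.resize(im[190:285,340:480],None,fx=4,fy=4,interpolation=cv2.INTER_CUBIC)
cv2.imwrite("pics/both2.png",np.vstack([cv2.resize(w,(400,250)),cv2.resize(a,(400,271))]))
```

```text
[0.52919708 0.2776467  0.05246489]
```

View pics/both2.png

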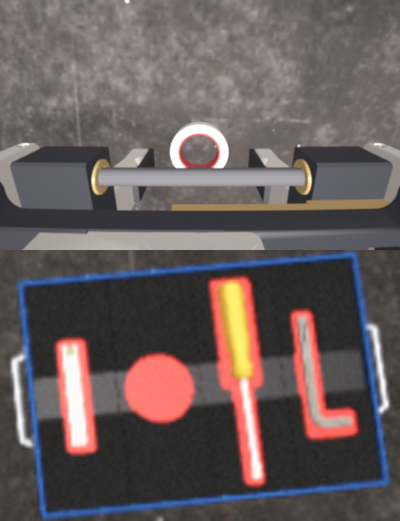

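The three tools lie in their cut-outs, and the tape is centred between the fingers at (199,148).

>>> {"api": "apply_moves", "payload": {"targets": [{"travel":[-1,-1,15],"roll":0,"jaw":80},{"travel":[0,0,12.5],"roll":0,"jaw":75},{"travel":[0,0,0],"roll":0,"jaw":60},{"travel":[0,0,0],"roll":0,"jaw":48},{"travel":[0,0,0],"roll":0,"jaw":48},{"travel":[0,0,0],"roll":0,"jaw":48},{"travel":[0,0,0],"roll":0,"jaw":48}]}}

```text
clock: 23.75
tool_pos: [0.5282, 0.2795, 0.0249]
orientation: [-180.0, -0.1, 4.8]
force: [0.2, -0.0, 2.6]
opening: 0.0527
gripper_force: 30.0
```

>>> {"api": "apply_moves", "payload": {"targets": [{"travel":[0,0,-20],"roll":0,"jaw":48},{"travel":[0,0,-40],"roll":0,"jaw":48},{"travel":[0,0,-40],"roll":0,"jaw":48},{"travel":[0,0,-37],"roll":0,"jaw":48},{"travel":[-9.5,36,0],"roll":0,"jaw":48},{"travel":[-9.5,40,0],"roll":0,"jaw":48},{"travel":[-9.5,41,0],"roll":0,"jaw":48},{"travel":[-9.5,41,0],"roll":0,"jaw":48},{"travel":[-9.5,41,0],"roll":0,"jaw":48},{"travel":[-9.5,41,0],"roll":0,"jaw":48}]}}

```text
clock: 24.75
tool_pos: [0.4903, 0.0338, 0.1616]
orientation: [-180.0, -0.0, 4.8]
force: [0.4, -0.6, -0.9]
opening: 0.0533
gripper_force: 30.0
```

>>> {"api": "apply_moves", "payload": {"targets": [{"travel":[-9.5,41,0],"roll":0,"jaw":48},{"travel":[-9.5,41,0],"roll":0,"jaw":48},{"travel":[-9.5,41,0],"roll":0,"jaw":48},{"travel":[-9.5,41,0],"roll":0,"jaw":48},{"travel":[-9.5,41,0],"roll":0,"jaw":48},{"travel":[-9.5,41,0],"roll":0,"jaw":48},{"travel":[0,8,0],"roll":0,"jaw":48},{"travel":[0,0,0],"roll":0,"jaw":48},{"travel":[0,0,0],"roll":0,"jaw":48}]}}

```text
clock: 25.65
tool_pos: [0.4551, -0.2223, 0.1613]
orientation: [-180.0, -0.0, 4.7]
force: [0.6, 0.1, 0.4]
opening: 0.0531
gripper_force: 30.0
```

>>> {"api": "apply_moves", "payload": {"targets": [{"travel":[-0.5,0.5,30],"roll":0,"jaw":48},{"travel":[0,0,35],"roll":0,"jaw":48},{"travel":[0,0,25],"roll":0,"jaw":48},{"travel":[0,0,8],"roll":0,"jaw":48},{"travel":[0,0,0],"roll":0,"jaw":48},{"travel":[0,0,0],"roll":0,"jaw":48}]}}

```text
clock: 26.25
tool_pos: [0.4558, -0.2227, 0.0644]
orientation: [180.0, -0.1, 4.8]
force: [0.0, 0.4, -0.0]
opening: 0.0531
gripper_force: 30.0
```

>>> {"api": "apply_moves", "payload": {"targets": [{"travel":[0,0,10],"roll":0,"jaw":48},{"travel":[0,0,8],"roll":0,"jaw":48},{"travel":[0,0,5],"roll":0,"jaw":48},{"travel":[0,0,1.5],"roll":0,"jaw":48},{"travel":[0,0,0],"roll":0,"jaw":48},{"travel":[0,0,0],"roll":0,"jaw":48}]}}

```text
clock: 26.85
tool_pos: [0.4549, -0.2232, 0.0389]
orientation: [180.0, -0.0, 4.8]
force: [-0.9, -0.8, -0.4]
opening: 0.0526
gripper_force: 30.0
```

Lower the last 2 mm, release, rise and move aside to look.

>>> {"api": "apply_moves", "payload": {"targets": [{"travel":[0,0,2],"roll":0,"jaw":48},{"travel":[0,0,0],"roll":0,"jaw":62},{"travel":[0,0,0],"roll":0,"jaw":64},{"travel":[0,0,0],"roll":0,"jaw":64},{"travel":[0,0,-15],"roll":0,"jaw":64},{"travel":[0,0,-40],"roll":0,"jaw":64},{"travel":[0,0,-45],"roll":0,"jaw":64},{"travel":[0,-20,-40],"roll":0,"jaw":64},{"travel":[0,-40,0],"roll":0,"jaw":64},{"travel":[0,-40,0],"roll":0,"jaw":64}]}}

```text
clock: 27.85
tool_pos: [0.4469, -0.1226, 0.1783]
orientation: [-180.0, -0.2, 4.6]
force: [0.8, 0.5, 0.1]
opening: 0.0641
gripper_force: 0.0
```

>>> {"api": "apply_moves", "payload": {"targets": [{"travel":[0,-40,0],"roll":0,"jaw":64},{"travel":[0,-40,0],"roll":0,"jaw":64},{"travel":[0,-40,0],"roll":0,"jaw":64},{"travel":[0,-40,0],"roll":0,"jaw":64},{"travel":[0,-40,0],"roll":0,"jaw":64},{"travel":[0,-40,0],"roll":0,"jaw":64},{"travel":[0,-40,0],"roll":0,"jaw":64},{"travel":[0,0,0],"roll":0,"jaw":64},{"travel":[0,0,0],"roll":0,"jaw":64}]}}

```text
clock: 28.75
tool_pos: [0.4229, 0.1563, 0.1767]
orientation: [180.0, 0.0, 4.9]
force: [-0.4, -0.5, -0.8]
opening: 0.0643
gripper_force: 0.0
```

Run:
```python
from h import *
im=ctrl.snapshot("top")[:,:,::-1].copy();a=cv2.resize(im[190:285,340:480],(560,380),interpolation=cv2.INTER_CUBIC)
cv2.imwrite("pics/both3.png",np.vstack([a,cv2.resize(im[140:290,240:480],(560,220))[:220]]))
```

```text
(no output)
```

View pics/both3.png

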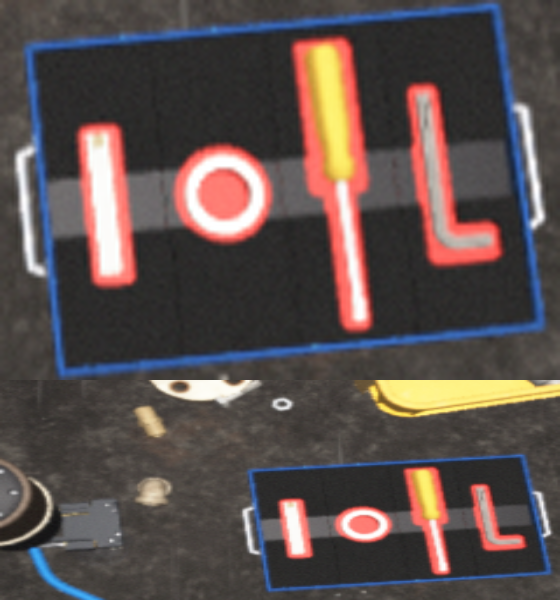

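All four tools lie inside their cut-outs with red showing all round, and the nipple (150,420) and elbow (153,490) haven't moved.

```bash
python3 -c "
from plant import ctrl
print(ctrl.close_job())"
```

```text
the job is handed in; nothing more can be done
None
```

The screwdriver, hex key, feeler gauge and tape roll are each in their own cut-out, placed in the order listed; the last camera check showed the nipple and elbow undisturbed, and the job was handed in at about 29 s.

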